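# Press the seized bush out of a bearing sleeve with a hand drift

### The arm

A 6-joint arm with a two-finger parallel gripper is mounted at the origin on the work surface. World frame = base frame: x ahead of the robot, y to its left, z up, the work surface at z = 0. Lengths are in m, angles in rad, forces in N, time in s.
With the tool pointing down it reaches from about 0.35 to 0.85 m from the base axis. Payload 8.1 kg.
Tool frame: the origin (TCP) lies at the very end of the fingers, on their centre line; the grasp point (between the pads) lies 19 mm behind it; z points along the fingers, y is the direction in which the jaws open and shut (so a half turn about z gives the same grasp; the last joint's range is limited). The gripper opens to 93 mm and grips with 3 to 60 N. Pads are 15 mm wide; open, the fingers measure 128 mm over their backs; the gripper's body (75 mm by 188 mm) begins 65 mm behind the grasp point.
Start: joints at [1.215, 0.13, 1.488, -0, 1.523, -0.085], TCP at [0.16, 0.578, 0.219] pointing down, gripper open.
Joint ranges: [-2.96, 2.96], [-0.89, 2.26], [0.02, 2.5], [-1.34, 4.48], [0, 2.73], [-2.66, 2.66]. Speed limits (rad/s): [2.39, 2.39, 2.79, 3.14, 3.14, 3.14].

### API

Orientations are given as a unit quaternion [x, y, z, w].
In Python, from rig import env gives the robot as it stands.
- The arm moves only by the tool apply_moves, never from a script. Its argument "steps" is one flat list of numbers, 5 for each row, row after row: the shift along the tool's x, y, z in mm, then the turn about the tool's z in rad, then the finger opening in mm, from 0 to 93. A call has 1 to 10 rows; each row shifts and turns the commanded pose from where the row before left it, along the tool's axes as they then stand; what a row does not reach is not made up. A row lasts 1/8 s, in which the tool goes at most 62.5 mm and 10.7 degrees, less where a joint would pass 70% of its speed; a pose out of reach is approached as far as the arm can. A call with a gripper value outside its range is refused whole. The fingers move at their own pace and stop on an object; "squeeze" is the grip in N (left out, the last holds). Time passes only in rows, so rows that do not move let the fingers close. It gives the time, the measured TCP pose, the force and the opening at its end, in the units of the state.
- env.observe(): the state, without advancing time (a new reading comes with each control period).
- env.snapshot(name): name is "scene" or "top"; returns (picture, depth): 400x640x3 uint8, red, green, blue; 400x640 float32, m along the optical axis (not along the pixel's ray), 0 where there is no reading.
- env.get_calibration(name): a dict with "mtx" (3x3 intrinsics, pixels), "rvec" (rotation vector, rad) and "tvec" (3), from world to camera coordinates, as OpenCV has them. Camera axes: x right, y down, z forward; pixel columns grow to the right and rows downward; lengths in m; the calibration is good to about 2 mm. A picture is of the moment at which its call begins. get_calibration takes no time and is no camera call.
- env.job_done(): hands the job in, once; it reports no verdict.
The state is a dict: "clock": time; "q": joint angles; "joint_velocities": joint speeds; "tau": joint torques, N m; "tool_pos": TCP position; "ee_rot": TCP orientation; "ft_force": force on the tool from outside, world axes, zero at the start; "wrist_torque": the same for the moment, N m; "opening": finger opening in m.
Only numpy, scipy, OpenCV 4.12 (cv2) and the standard library are available. Lean on these libraries where they do the work, as an engineer would, in place of code of your own. Each camera call takes 0.05 s, during which the arm holds its last target.

### The job

A worn bush is stuck in the bore of the bearing sleeve that stands in the press-out stand: take the middle-sized of the three drifts from the rack, feel its end into the bore and press the bush down and out so that it drops into the catch tray below. The sleeve is only lightly clamped, so go gently: do not press the drift against it with more than about 20 N or push it down in its clamp. Then hang the drift back in its own hole in the rack, and leave the other drifts and the things on the bench where they are.

Things in the scene. Friction and masses are not known exactly. Their poses are not given: they have to be found in the camera images.
- rack: Grey drift rack, fixed, 60 mm deep (its x) by 184 mm long (its y), 100 mm high; origin under its centre on the bench. Three 18 mm through holes in its 12 mm top, at x = 0 and y = -60, 0, +60 mm; a drift hangs upright in each by the shoulder under its handle. The drifts change holes from start to start. Best gripped with fingers that close along the rack's x.
- drift_grip (a point): The drift to use, the middle-sized: centre of its handle. Round steel, its z up, about 0.2 kg: handle 26 mm diameter, 50 mm long, its flat shoulder 25 mm below this point; then an 85 mm shaft of 12.5 mm diameter with a flat square end, its edge only just broken (0.6 mm). (The others: handle 22 x 36 mm on an 8 mm shaft; handle 32 x 56 mm on a 16 mm shaft, too thick for the bore.)
- drift_tip (a point): Centre of the flat end of the same drift, 110 mm below drift_grip; as it hangs in the rack it is 15 mm above the bench.
- thin_drift: The thin drift, a bystander in the rack, its handle's top 136 mm above the bench; origin at its tip.
- thick_drift: The thick drift, a bystander in the rack, its handle's top 156 mm above the bench; origin at its tip.
- nest (a point): Middle of the nest ring (66 mm diameter, 14 mm high) on the press-out stand, at the height of the stand's table top, 75 mm above the bench. The sleeve stands in it: its mouth is 50 mm above this point, its lower end level with it. The nest is wide for this sleeve, which is clamped off-centre: the bore's axis lies 4.5 to 5.5 mm sideways of this point; the direction is not measured.
- sleeve (a joint): The aluminium bearing sleeve, upright, 30 mm outside, bore 15 mm right through, 50 mm tall: how far it has slipped down in its clamp, m (0 now). It holds until pushed down with over 32 N. In its bore, lower end 6 to 16 mm above the sleeve's lower end, sticks the bush, 14 mm diameter, 18 mm long: it slides down under a steady push of 8 to 20 N and drops when pushed clear of the sleeve.
- catch_tray: Black open tray on the foot of the stand under the table, fixed, 90 x 84 mm and 16 mm high, floor 3 mm thick, origin at the centre of its underside (8 mm above the bench). Empty at the start.
- multimeter: Bystander: yellow multimeter, 75 x 155 x 34 mm, origin under its centre.
- screwdriver: Bystander: screwdriver 190 mm long lying on the bench, origin at its middle.
- oil_bottle: Bystander: clear bottle, 38 mm diameter, 85 mm high, origin under its centre.
- grease_jar: Bystander: amber jar, 54 mm diameter, 45 mm high, origin under its centre.
- spanner: Bystander: spanner 140 mm long lying on the bench, origin at its middle.
- parts_box: Bystander: grey divided parts box, 110 x 160 x 28 mm, origin under its centre.
- spare_sleeve: Bystander: small flanged sleeve, 36 mm diameter, 38 mm high, origin under its centre.
- stand: Press-out stand, fixed: steel foot and aluminium table, each 150 mm (its x) by 130 mm (its y), the table 10 mm thick with its top 75 mm above the bench, on four pillars; a 27 mm hole in the table under the nest. Pillar nuts reach 88 mm above the bench. Origin under its centre, on the bench.

How it is judged:
By the outcome, as a careful person would: the job done as asked, in the order asked, and still so for the second after the job is handed in, with the robot touching nothing.
It also fails if it takes over 72 s, if anything falls off the work surface, if the arm or the gripper's body presses on something with over 40 N, if the wrist force passes 120 N, or if a joint passes its speed limit or range.

## Working session

There is one attempt and no reset: what is moved stays moved. The work goes in short steps, Python scripts to look and compute and a tool call to move; the robot and the scene stay as the last step left them, time stands still between calls to the robot, and variables do not carry over. Pictures are saved under pics/ and viewed, and the job is handed in when it is done.

Besides the shell and the picture viewer there is one more tool, called after "Request:" as a command line: name --argument value ..., lists and objects as JSON in quotes. apply_moves: Moves the arm, as the interface text tells. Its arguments: {"type":"object","properties":{"steps":{"type":"array","items":{"type":"number"}},"squeeze":{"type":"number"}},"required":["steps"]}

```bash
ls; mkdir -p pics
python3 - <<'E'
from rig import env
import cv2,numpy as np
for n in("scene","top"):
    p,d=env.snapshot(n); cv2.imwrite(f"pics/{n}0.png",p[:,:,::-1]); np.savez(f"{n}0.npz",p=p,d=d)
    c=env.get_calibration(n); print(n,c); R=cv2.Rodrigues(np.array(c["rvec"]))[0]; print(-R.T@np.array(c["tvec"]).ravel())
print(env.observe())
E
```

```text
pics
scene {'mtx': array([[507.68921449,   0.        , 326.10344115],
       [  0.        , 507.68921449, 194.59918808],
       [  0.        ,   0.        ,   1.        ]]), 'rvec': array([ 1.2119533 ,  2.07271116, -1.09758212]), 'tvec': array([ 0.27418781, -0.17788734,  1.69017654])}
[1.46020354 0.47189368 0.78015484]
top {'mtx': array([[421.82806336,   0.        , 324.62149083],
       [  0.        , 421.82806336, 203.89816276],
       [  0.        ,   0.        ,   1.        ]]), 'rvec': array([ 2.13930434, -2.19447964,  0.10012294]), 'tvec': array([0.01722756, 0.59688141, 1.12956439])}
[ 0.48199902 -0.00468377  1.18327297]
{'clock': 0.1, 'q': array([ 1.21460678e+00,  1.31067700e-01,  1.48918889e+00, -2.30944303e-05,
        1.52297577e+00, -8.53799960e-02]), 'joint_velocities': array([ 0.00033547, -0.00121514, -0.00137384, -0.00034466, -0.00018866,
       -0.00128854]), 'tau': array([ 1.41421500e-03, -5.61343360e+01, -4.93094373e+01,  7.70826358e-02,
        2.92076269e-02, -1.29883197e-04]), 'tool_pos': array([0.16030279, 0.57765724, 0.21769289]), 'ee_rot': array([ 1.34990792e-01,  9.90846514e-01, -8.02476691e-04, -1.68290253e-04]), 'ft_force': array([ 1.0757486 , -0.31859815, -0.71417048]), 'wrist_torque': array([-0.03867333,  0.00459903,  0.0043219 ]), 'opening': 0.09320876420303291}
```

View pics/scene0.png

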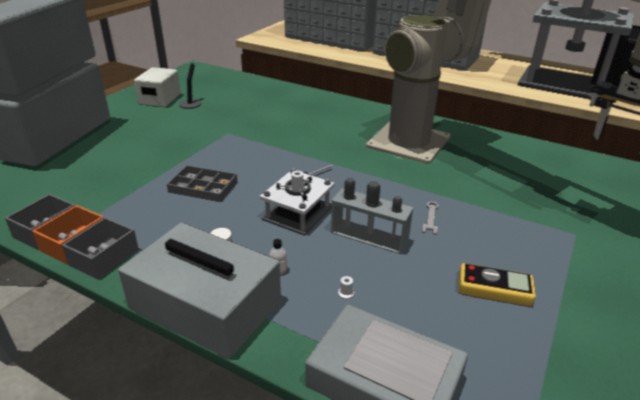

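View pics/top0.png

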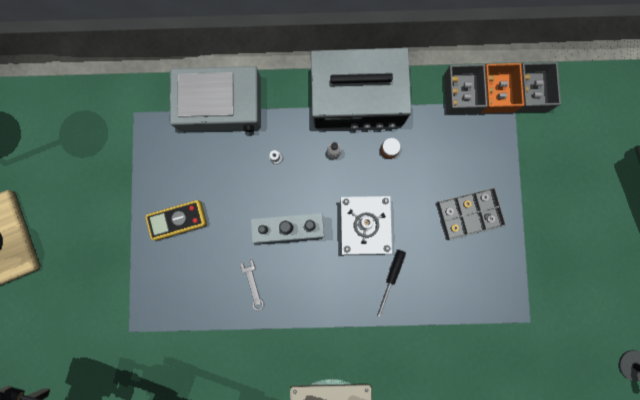

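```bash
cat > h.py <<'E'
import numpy as np,cv2
from rig import env
def cal(n):
    c=env.get_calibration(n); return c["mtx"],cv2.Rodrigues(np.array(c["rvec"]))[0],np.array(c["tvec"]).ravel()
def pts(n,d):
    K,R,t=cal(n); v,u=np.mgrid[0:400,0:640]
    P=np.stack([(u-K[0,2])/K[0,0]*d,(v-K[1,2])/K[1,1]*d,d],-1)
    return (P-t)@R
def onplane(n,u,v,z):
    K,R,t=cal(n); o=-R.T@t; r=R.T@np.array([(u-K[0,2])/K[0,0],(v-K[1,2])/K[1,1],1]); return o+r*(z-o[2])/r[2]
def proj(n,P):
    c=env.get_calibration(n); return cv2.projectPoints(np.array(P,float).reshape(-1,1,3),c["rvec"],c["tvec"],c["mtx"],None)[0].reshape(-1,2)
E
python3 - <<'E'
from h import *
t=np.load("top0.npz"); s=np.load("scene0.npz")
a=cv2.resize(t["p"][180:270,240:400],None,fx=5,fy=5,interpolation=cv2.INTER_CUBIC); cv2.imwrite("pics/t1.png",a[:,:,::-1])
a=cv2.resize(s["p"][155:255,255:415],None,fx=5,fy=5,interpolation=cv2.INTER_CUBIC); cv2.imwrite("pics/s1.png",a[:,:,::-1])
P=pts("top",t["d"])
for nm,(r0,r1,c0,c1),(z0,z1) in [("racktop",(205,250,240,332),(.092,.106)),("hand",(205,250,240,272),(.12,.17)),("hand",(205,250,272,297),(.12,.17)),("hand",(205,250,297,325),(.12,.17)),("table",(185,265,325,405),(.068,.08)),("sleeve",(185,265,325,405),(.115,.135))]:
    Q=P[r0:r1,c0:c1].reshape(-1,3); Q=Q[(Q[:,2]>z0)&(Q[:,2]<z1)]
    print(nm,len(Q),Q.mean(0).round(4),Q.min(0).round(4),Q.max(0).round(4))
    if len(Q)>20: print(cv2.minAreaRect((Q[:,:2]*1000).astype(np.float32)))
E
```

```text
racktop 1365 [0.5325 0.1006 0.1   ] [0.4989 0.0075 0.0936] [0.5672 0.1929 0.1057]
((533.0055541992188, 100.50517272949219), (60.10661697387695, 184.53208923339844), 3.3046538829803467)
hand 61 [0.5291 0.1588 0.1331] [0.5205 0.1496 0.1204] [0.5384 0.1703 0.1403]
((529.4521484375, 159.94776916503906), (20.53324317932129, 17.598539352416992), 87.77350616455078)
hand 144 [0.5324 0.0986 0.1524] [0.5184 0.0842 0.1241] [0.5482 0.1147 0.1598]
((533.2587280273438, 99.41646575927734), (30.374828338623047, 29.615373611450195), 88.35763549804688)
hand 88 [0.5355 0.0397 0.1475] [0.5244 0.0287 0.1281] [0.5469 0.0514 0.1531]
((535.7107543945312, 40.016334533691406), (22.54429054260254, 22.33306884765625), 88.55245208740234)
table 2235 [ 0.5349 -0.1048  0.075 ] [ 0.4611 -0.1709  0.0682] [ 0.6114 -0.0397  0.08  ]
((536.1522216796875, -105.02439880371094), (130.5486602783203, 150.14227294921875), 89.2791976928711)
sleeve 93 [ 0.5407 -0.1025  0.1241] [ 0.5267 -0.1166  0.1164] [ 0.5544 -0.0885  0.1291]
((540.65625, -102.487060546875), (27.700716018676758, 27.757823944091797), 87.49280548095703)
```

View pics/t1.png

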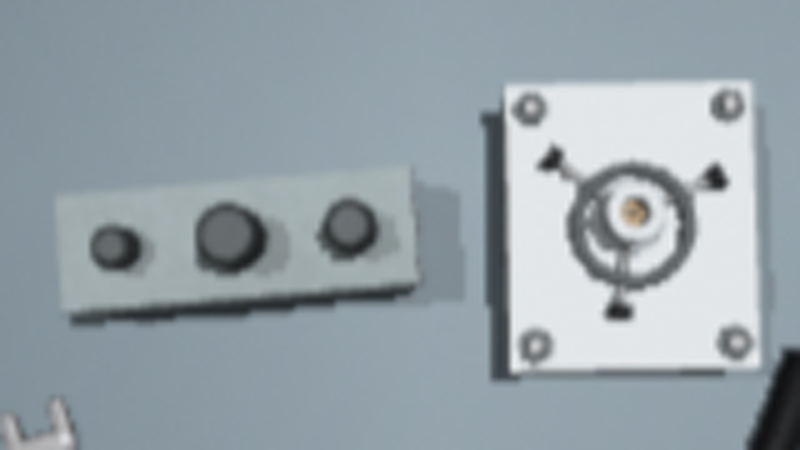

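View pics/s1.png

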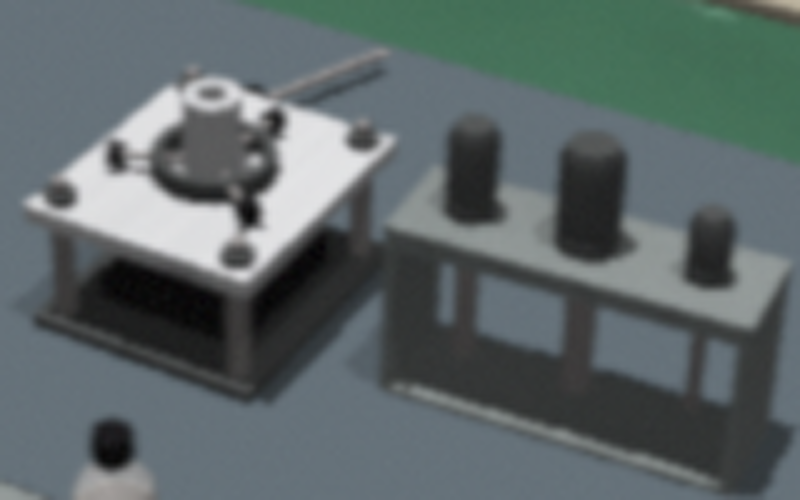

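```bash
cat >> h.py <<'E'
def plan(tgt,yaw,N,opening,start=None,syaw=None):
    """yaw: world angle of tool y axis, rad; tool assumed pointing down"""
    o=env.observe()
    from scipy.spatial.transform import Rotation as Ro
    M=Ro.from_quat(o["ee_rot"]).as_matrix()
    p=np.array(o["tool_pos"] if start is None else start); y0=np.arctan2(M[1,1],M[0,1]) if syaw is None else syaw
    dy=(yaw-y0+np.pi)%(2*np.pi)-np.pi; d=(np.array(tgt)-p)/N; out=[]
    for i in range(N):
        a=y0+dy*i/N; ty=np.array([np.cos(a),np.sin(a),0]); tz=np.array([0,0,-1.]); tx=np.cross(ty,tz)
        out+=[round(float(d@tx*1000),1),round(float(d@ty*1000),1),round(float(d@tz*1000),1),round(float(-dy/N),4),opening]
    print(out, "yaw0",y0,"dist/row",np.linalg.norm(d)*1000)
def st():
    o=env.observe(); from scipy.spatial.transform import Rotation as Ro
    M=Ro.from_quat(o["ee_rot"]).as_matrix()
    print("t",o["clock"],"p",np.round(np.array(o["tool_pos"])*1000,2),"yaw",np.degrees(np.arctan2(M[1,1],M[0,1])).round(2),"z",M[:,2].round(4),"F",np.round(o["ft_force"],2),"T",np.round(o["wrist_torque"],3),"op",o["opening"],"q6",o["q"][5])
E
python3 - <<'E'
from h import *
plan([.536,.0403,.21],np.radians(3.2),14,93)
E
```

```text
[-36.1, -29.8, 0.5, 0.0889, 93, -38.6, -26.5, 0.5, 0.0889, 93, -40.8, -22.9, 0.5, 0.0889, 93, -42.7, -19.2, 0.5, 0.0889, 93, -44.2, -15.4, 0.5, 0.0889, 93, -45.4, -11.4, 0.5, 0.0889, 93, -46.3, -7.3, 0.5, 0.0889, 93, -46.7, -3.2, 0.5, 0.0889, 93, -46.8, 1.0, 0.5, 0.0889, 93, -46.6, 5.1, 0.5, 0.0889, 93, -45.9, 9.3, 0.5, 0.0889, 93, -44.9, 13.3, 0.5, 0.0889, 93, -43.6, 17.2, 0.5, 0.0889, 93, -41.9, 21.0, 0.5, 0.0889, 93] yaw0 1.2999879927672293 dist/row 46.83668835587008
```

Request:
apply_moves --steps '[-36.1,-29.8,0.5,0.0889,93,-38.6,-26.5,0.5,0.0889,93,-40.8,-22.9,0.5,0.0889,93,-42.7,-19.2,0.5,0.0889,93,-44.2,-15.4,0.5,0.0889,93,-45.4,-11.4,0.5,0.0889,93,-46.3,-7.3,0.5,0.0889,93,-46.7,-3.2,0.5,0.0889,93,-46.8,1.0,0.5,0.0889,93,-46.6,5.1,0.5,0.0889,93]' --squeeze 60

```text
clock: 1.35
tool_pos: [0.4291, 0.1929, 0.2133]
ee_rot: [0.549, 0.836, -0.0, -0.0]
ft_force: [1.1, -0.2, -1.6]
opening: 0.0931
```

Request:
apply_moves --steps '[-45.9,9.3,0.5,0.0889,93,-44.9,13.3,0.5,0.0889,93,-43.6,17.2,0.5,0.0889,93,-41.9,21.0,0.5,0.0889,93,0,0,0,0,70,0,0,0,0,70]'

```text
clock: 2.1
tool_pos: [0.5354, 0.0409, 0.2111]
ee_rot: [0.687, 0.726, -0.0, -0.001]
ft_force: [0.3, -0.1, 0.1]
opening: 0.0777
```

Run:
```python
from h import *
st()
plan([.536,.0403,.108],np.radians(3.2),5,60)
```

```text
t 2.1 p [535.44  40.9  211.1 ] yaw 3.18 z [-1.3e-03  5.0e-04 -1.0e+00] F [ 0.27 -0.11  0.12] T [-0.095  0.109  0.017] op 0.0776914136496196 q6 -0.07515810571128453
[-0.1, 0.1, 20.6, -0.0001, 60, -0.1, 0.1, 20.6, -0.0001, 60, -0.1, 0.1, 20.6, -0.0001, 60, -0.1, 0.1, 20.6, -0.0001, 60, -0.1, 0.1, 20.6, -0.0001, 60] yaw0 0.05557279785963646 dist/row 20.621082186793643
```

Request:
apply_moves --steps '[0,0,20.6,0,60,0,0,20.6,0,60,0,0,20.6,0,60,0,0,20.6,0,60,0,0,20.6,0,60,0,0,0,0,40,0,0,0,0,24,0,0,0,0,24]' --squeeze 15

```text
clock: 3.1
tool_pos: [0.5367, 0.041, 0.11]
ee_rot: [0.687, 0.727, 0.001, 0.001]
ft_force: [0.4, 0.1, -0.1]
opening: 0.0348
```

Run:
```python
from h import *
st()
```

```text
t 3.1 p [536.7  41.  110. ] yaw 3.21 z [ 0.002 -0.    -1.   ] F [ 0.44  0.12 -0.1 ] T [-0.014  0.042 -0.07 ] op 0.034765583341694106 q6 -0.0750505871651499
```

Request:
apply_moves --steps '[0,0,0,0,20,0,0,0,0,20,0,0,0,0,20]' --squeeze 15

```text
clock: 3.48
tool_pos: [0.5364, 0.0408, 0.1096]
ee_rot: [0.687, 0.726, 0.0, 0.0]
ft_force: [-2.6, 0.3, 6.0]
opening: 0.0254
```

Run:
```python
from h import *
st()
```

```text
t 3.475 p [536.35  40.77 109.59] yaw 3.17 z [ 1.e-03  2.e-04 -1.e+00] F [-2.62  0.35  5.98] T [ 0.075  0.533 -0.025] op 0.02543667089849311 q6 -0.07504396375761951
```

Request:
apply_moves --steps '[0,0,0,0,20,0,0,-5,0,20,0,0,-15,0,20,0,0,-25,0,20,0,0,-30,0,20,0,0,-30,0,20,0,0,-20,0,20,0,0,0,0,20,0,0,0,0,20]' --squeeze 60

```text
clock: 4.6
tool_pos: [0.5354, 0.0407, 0.2324]
ee_rot: [0.687, 0.726, -0.001, -0.001]
ft_force: [-0.7, 0.1, -2.3]
opening: 0.0251
```

Run:
```python
from h import *
st()
plan([.5407,-.1025+.0008,.235],np.radians(3.2),6,20)
p,d=env.snapshot("scene"); cv2.imwrite("pics/s2.png",cv2.resize(p[100:250,255:455],None,fx=4,fy=4,interpolation=cv2.INTER_CUBIC)[:,:,::-1])
```

```text
t 4.6 p [535.4   40.68 232.39] yaw 3.17 z [-0.0017  0.     -1.    ] F [-0.69  0.14 -2.34] T [-0.117  0.059  0.01 ] op 0.025147693038809604 q6 -0.07502897866320866
[-23.7, -0.4, -0.4, -0.0001, 20, -23.7, -0.4, -0.4, -0.0001, 20, -23.7, -0.4, -0.4, -0.0001, 20, -23.7, -0.4, -0.4, -0.0001, 20, -23.7, -0.4, -0.4, -0.0001, 20, -23.7, -0.4, -0.4, -0.0001, 20] yaw0 0.055376725148906125 dist/row 23.74968299463544
```

View pics/s2.png

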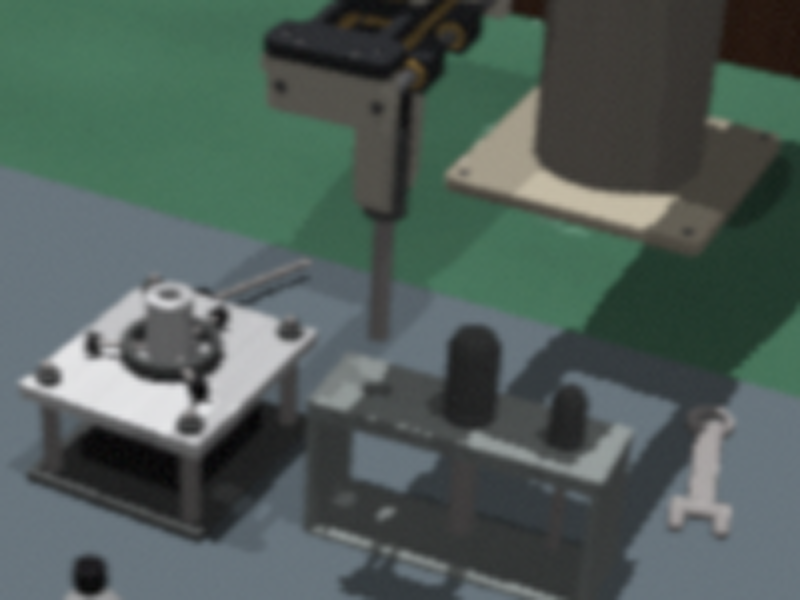

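Request:
apply_moves --steps '[-15,0,-0.4,0,20,-24,-0.4,-0.4,0,20,-26,-0.5,-0.4,0,20,-26,-0.5,-0.4,0,20,-24,-0.4,-0.4,0,20,-17,-0.4,-0.4,0,20,-10,-0.2,0,0,20,0,0,0,0,20,0,0,0,0,20,0,0,0,0,20]'

```text
clock: 5.9
tool_pos: [0.5415, -0.1005, 0.2361]
ee_rot: [0.687, 0.727, 0.0, -0.0]
ft_force: [-0.1, -0.1, -2.3]
opening: 0.0256
```

Run:
```python
from h import *
st()
p,d=env.snapshot("scene"); np.savez("s3.npz",p=p,d=d); cv2.imwrite("pics/s3.png",cv2.resize(p[130:220,240:360],None,fx=6,fy=6,interpolation=cv2.INTER_CUBIC)[:,:,::-1])
p,d=env.snapshot("top"); np.savez("t3.npz",p=p,d=d); cv2.imwrite("pics/t3.png",cv2.resize(p[180:270,320:420],None,fx=6,fy=6,interpolation=cv2.INTER_CUBIC)[:,:,::-1])
st()
```

```text
t 5.9 p [ 541.48 -100.54  236.06] yaw 3.23 z [ 1.e-04  1.e-04 -1.e+00] F [-0.09 -0.08 -2.34] T [-0.057  0.081  0.031] op 0.025612587658342782 q6 -0.33311399288868837
t 6.0 p [ 541.45 -100.67  236.07] yaw 3.22 z [ 0.  0. -1.] F [-0.43 -0.21 -1.28] T [-0.11   0.092 -0.035] op 0.02528687737097576 q6 -0.3332318420346311
```

View pics/s3.png

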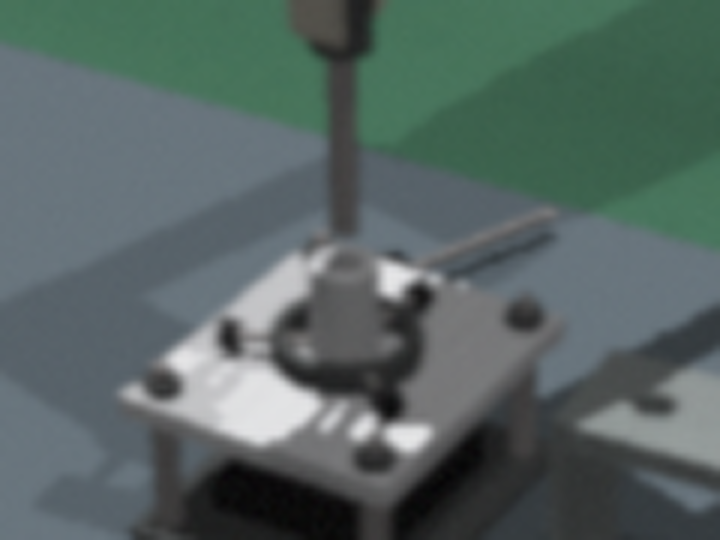

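View pics/t3.png

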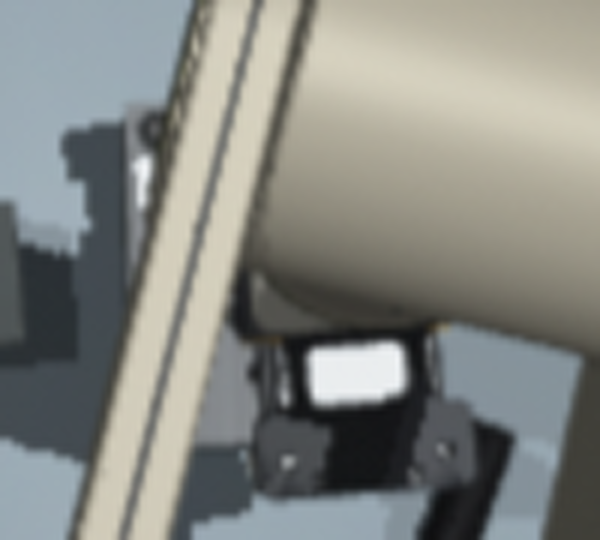

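Run:
```python
from h import *
z=np.load("s3.npz"); g=z["p"].astype(float).mean(2); g=cv2.GaussianBlur(g,(1,3),0)
d=z["d"]
def edges(r,c0,c1):
    a=cv2.resize(g[r:r+1,c0:c1+1],None,fx=1,fy=1)[0]; gr=np.diff(a); 
    # strongest neg (left) & pos (right)
    def sub(i):
        if 0<i<len(gr)-1:
            y0,y1,y2=abs(gr[i-1]),abs(gr[i]),abs(gr[i+1]); return i+.5*(y0-y2)/(y0-2*y1+y2+1e-9)
        return i
    return c0+.5+sub(int(gr.argmin())), c0+.5+sub(int(gr.argmax())), a.round().astype(int)
for r in list(range(141,168,3)): print(r,*edges(r,289,306))
for r in range(176,190,2): print(r,*edges(r,286,310))
z0=np.load("scene0.npz"); g=z0["p"].astype(float).mean(2)
print("s0")
for r in range(174,190,2): print(r,*edges(r,286,310))
K,R,t=cal("scene")
print(proj("scene",[[.5415,-.1006,h] for h in(.14,.17,.2)]),proj("scene",[[.5407,-.1025,h] for h in (.095,.11,.125)]))
print("px per mm x,y",proj("scene",[.5425,-.1006,.14])-proj("scene",[.5415,-.1006,.14]),proj("scene",[.5415,-.0996,.14])-proj("scene",[.5415,-.1006,.14]))
```

```text
141 294.0624999999531 299.10852713174654 [92 92 92 90 85 74 62 59 60 62 75 88 92 92 94 93 93 93]
144 293.8863636364163 299.02586206891647 [92 93 93 92 87 76 66 64 63 66 78 90 93 93 93 94 94 94]
147 294.2272727272479 298.9450549451136 [93 93 93 92 89 79 67 63 64 68 79 90 93 94 94 94 94 94]
150 294.29239766080417 298.8024691358473 [96 96 96 94 90 81 68 64 66 71 82 91 94 94 94 94 93 94]
153 294.289377289368 299.3663366336475 [114 114 114 112 107  92  71  65  68  70  77  86  90  90  90  89  90  86]
156 294.25233644858423 299.4504504504451 [114 113 110 108 102  88  71  66  68  70  77  88  94  94  93  92  89  86]
159 294.2485207100413 299.35294117645327 [99 98 97 98 95 84 69 65 68 69 78 89 95 97 97 97 97 97]
162 294.3888888888807 299.39849624059235 [97 97 98 97 95 86 72 66 66 70 78 90 96 97 97 97 97 97]
165 294.45876288659537 299.27011494251286 [ 98 100 103 105 106  95  76  66  66  71  85 102 110 109 106 104 100  99]
176 308.22529644267473 302.683453237414 [195 197 197 195 183 156 124 108 104 105 109 110 111 109 107 106 128 182
 222 227 221 204 174 140 121]
178 306.95285359802836 302.78491
[... 1353 characters left out ...]
  89  91  91  91  90  91  91  91  91  95 105
 106  85  70  77  84  88 111]
184 286.5 309.5 [101  77  58  51  59  74  87  90  90  91  92  91  92  90  90  90  91  83
  64  48  46  59  80 112 166]
186 306.76351351351883 309.5 [ 85  88  95 105 112 105  94  91  90  92  90  92  91  92  91  90  94 100
 120 150 150 112  85  95 142]
188 306.8717948718092 309.5 [ 67  75  89 114 137 128 104  91  90  90  91  91  91  94  95  91  93 102
 116 125 121  93  69  66 112]
[[296.99538259 168.412237  ]
 [296.84291961 157.80340409]
 [296.68631698 146.90652247]] [[296.7390769  183.45888243]
 [296.6632421  178.39630535]
 [296.58641262 173.26732549]]
px per mm x,y [[-0.21207447  0.17769344]] [[0.34584043 0.105244  ]]
```

Run:
```python
from h import *
t=np.load("top0.npz"); P=pts("top",t["d"]); g=t["p"].astype(float).mean(2)
def blob(nm,r0,r1,c0,c1,zlo,zhi,ztop):
    m=(P[r0:r1,c0:c1,2]>zlo)&(P[r0:r1,c0:c1,2]<zhi); v,u=np.nonzero(m); 
    print(nm,m.sum(),"centroid->",onplane("top",u.mean()+c0,v.mean()+r0,ztop).round(4),"minmax mid",onplane("top",(u.min()+u.max())/2+c0,(v.min()+v.max())/2+r0,ztop).round(4))
    c,r=cv2.minEnclosingCircle(np.stack([u+c0,v+r0],1).astype(np.float32)); print("   enc",onplane("top",*c,ztop).round(4),r*2)
for zl in(.118,.121,.123): blob("sleeve",205,245,345,390,zl,.132,.125)
for zl in(.14,.145,.148): blob("mid",205,250,297,325,zl,.156,.15)
for zl in(.145,.15): blob("thick",205,250,272,297,zl,.165,.156)
for zl in(.125,.13): blob("thin",205,250,240,272,zl,.15,.136)
print(P[222,366],P[223,366])
print(g[215:233,356:378].round().astype(int)); print((P[215:233,356:378,2]*1000).round().astype(int))
```

```text
sleeve 90 centroid-> [ 0.5406 -0.1026  0.125 ] minmax mid [ 0.5405 -0.1024  0.125 ]
   enc [ 0.5405 -0.1024  0.125 ] 12.083246231079102
sleeve 85 centroid-> [ 0.5408 -0.1028  0.125 ] minmax mid [ 0.5405 -0.1024  0.125 ]
   enc [ 0.5407 -0.1029  0.125 ] 11.8023681640625
sleeve 67 centroid-> [ 0.5402 -0.1028  0.125 ] minmax mid [ 0.5405 -0.1024  0.125 ]
   enc [ 0.5407 -0.1029  0.125 ] 11.8023681640625
mid 83 centroid-> [0.5359 0.0396 0.15  ] minmax mid [0.5354 0.0396 0.15  ]
   enc [0.5358 0.0396 0.15  ] 10.138145446777344
mid 70 centroid-> [0.5358 0.0404 0.15  ] minmax mid [0.5354 0.0396 0.15  ]
   enc [0.5357 0.04   0.15  ] 9.907937049865723
mid 52 centroid-> [0.5366 0.0402 0.15  ] minmax mid [0.5366 0.0408 0.15  ]
   enc [0.5364 0.0404 0.15  ] 8.657731056213379
thick 132 centroid-> [0.5326 0.0994 0.156 ] minmax mid [0.5329 0.0992 0.156 ]
   enc [0.5328 0.0993 0.156 ] 12.790029525756836
thick 114 centroid-> [0.5322 0.0996 0.156 ] minmax mid [0.5317 0.0992 0.156 ]
   enc [0.5329 0.0992 0.156 ] 12.649311065673828
thin 58 centroid-> [0.5292 0.1584 0.136 ] minmax mid [0.5292 0.1584 0.13
[... 3297 characters left out ...]
 88   89]
 [  88   74   72   78   80   82   84  103  118  121  124  124  125   81
    79   80   76   76   75   77   88   90]
 [  88   91 1183   71   80   81   82   79   86   82   86   84   81   82
    82   77   71   72   79   77   86   88]
 [  85   86   75   74   76   75   81   80   91   87   85   77   81   72
    75   72   73   75   79   89   90   93]
 [  88   86   91   74   74   73   76   74   87   86   75   73   68   74
    75   75   72   74   81   93   85   90]
 [  91   86   89   89   78   73   74   73   86   89   74   76   76   76
    73   77   77   72   85   87   92   75]
 [  76   85   88   90   91   76   76   74   84   88   77   78   79   77
    71   73   78   91   87   88   85   73]]
```

Request:
apply_moves --steps '[-1,-0.2,3,0,20,0,0,5,0,20,0,0,4,0,20,0,0,1,0,20,0,0,1,0,20]'

```text
clock: 6.62
tool_pos: [0.5413, -0.1023, 0.222]
ee_rot: [0.687, 0.726, -0.0, 0.0]
ft_force: [0.1, -0.7, -1.6]
opening: 0.0251
```

Request:
apply_moves --steps '[0,0,1,0,20,0,0,1,0,20]'

```text
clock: 6.88
tool_pos: [0.5414, -0.1023, 0.2201]
ee_rot: [0.687, 0.726, 0.0, 0.0]
ft_force: [-0.5, 0.5, -2.4]
opening: 0.0255
```

Request:
apply_moves --steps '[0,0,0.7,0,20]'

```text
clock: 7.0
tool_pos: [0.5413, -0.1023, 0.2194]
ee_rot: [0.687, 0.726, 0.0, 0.0]
ft_force: [-0.4, -0.1, 0.2]
opening: 0.0258
```

Request:
apply_moves --steps '[0,0,0.7,0,20]'

```text
clock: 7.12
tool_pos: [0.5415, -0.1023, 0.2193]
ee_rot: [0.687, 0.726, 0.0, 0.0]
ft_force: [-0.8, -0.3, 3.8]
opening: 0.0254
```

Run:
```python
from h import *
st()
```

```text
t 7.125 p [ 541.47 -102.3   219.28] yaw 3.17 z [ 7.e-04 -2.e-04 -1.e+00] F [-0.76 -0.29  3.77] T [-0.016  0.472 -0.02 ] op 0.025369705405726497 q6 -0.33515192300183827
```

Request:
apply_moves --steps '[0,0,0.7,0,20]'

```text
clock: 7.25
tool_pos: [0.5416, -0.1024, 0.2191]
ee_rot: [0.687, 0.726, 0.0, 0.001]
ft_force: [-2.0, -0.4, 7.2]
opening: 0.0253
```

Run:
```python
from h import *
st()
```

```text
t 7.25 p [ 541.62 -102.36  219.05] yaw 3.18 z [ 1.3e-03 -4.0e-04 -1.0e+00] F [-2.03 -0.36  7.21] T [0.059 0.725 0.03 ] op 0.02527311043667471 q6 -0.3351965067361787
```

Request:
apply_moves --steps '[0,0,0,0,20]'

```text
clock: 7.38
tool_pos: [0.5416, -0.1024, 0.2191]
ee_rot: [0.687, 0.726, 0.0, 0.001]
ft_force: [-2.8, 0.9, 4.5]
opening: 0.025
```

Run:
```python
from h import *
st()
```

```text
t 7.375 p [ 541.59 -102.38  219.07] yaw 3.17 z [ 1.3e-03 -5.0e-04 -1.0e+00] F [-2.84  0.86  4.55] T [0.081 0.623 0.022] op 0.025000766719634287 q6 -0.33518059335476175
```

Request:
apply_moves --steps '[0,0,-0.6,0,20,0,-0.5,0,0,20,0,-0.5,0,0,20]'

```text
clock: 7.75
tool_pos: [0.5409, -0.1023, 0.2191]
ee_rot: [0.687, 0.726, 0.001, 0.001]
ft_force: [1.1, 0.7, 4.5]
opening: 0.0251
```

Request:
apply_moves --steps '[0,-0.5,0,0,20]'

```text
clock: 7.88
tool_pos: [0.5405, -0.1024, 0.219]
ee_rot: [0.687, 0.726, 0.001, 0.001]
ft_force: [2.3, 0.7, 3.1]
opening: 0.0257
```

Request:
apply_moves --steps '[0,-0.5,0,0,20]'

```text
clock: 8.0
tool_pos: [0.5387, -0.1023, 0.2178]
ee_rot: [0.687, 0.726, -0.0, -0.001]
ft_force: [-0.7, -1.0, -2.7]
opening: 0.0248
```

Run:
```python
from h import *
st()
```

```text
t 8.0 p [ 538.7  -102.27  217.77] yaw 3.17 z [-1.6e-03  3.0e-04 -1.0e+00] F [-0.69 -0.97 -2.75] T [-0.05   0.076 -0.014] op 0.02483040875850009 q6 -0.3363716408349106
```

Request:
apply_moves --steps '[0,0,1,0,20,0,0,1,0,20]'

```text
clock: 8.25
tool_pos: [0.5386, -0.1022, 0.2155]
ee_rot: [0.687, 0.726, -0.001, -0.001]
ft_force: [0.9, 0.8, -2.0]
opening: 0.0254
```

Run:
```python
from h import *
st()
```

```text
t 8.25 p [ 538.6  -102.23  215.49] yaw 3.17 z [-1.9e-03  4.0e-04 -1.0e+00] F [ 0.92  0.8  -1.95] T [-0.037  0.02  -0.005] op 0.0253716988084526 q6 -0.33635931340458336
```

Request:
apply_moves --steps '[0,0,2,0,20,0,0,2,0,20,0,0,1.5,0,20]'

```text
clock: 8.62
tool_pos: [0.5392, -0.1023, 0.2108]
ee_rot: [0.687, 0.726, -0.0, -0.0]
ft_force: [-0.6, -0.6, -1.7]
opening: 0.025
```

Request:
apply_moves --steps '[0,0,1.5,0,20,0,0,1.5,0,20]'

```text
clock: 8.88
tool_pos: [0.5393, -0.1024, 0.208]
ee_rot: [0.687, 0.726, -0.0, 0.0]
ft_force: [0.1, 0.2, -2.2]
opening: 0.0253
```

Request:
apply_moves --steps '[0,0,1.5,0,20]'

```text
clock: 9.0
tool_pos: [0.5393, -0.1024, 0.2065]
ee_rot: [0.687, 0.726, -0.0, 0.0]
ft_force: [-0.6, 0.0, -1.2]
opening: 0.025
```

Request:
apply_moves --steps '[0,0,1,0,20]'

```text
clock: 9.12
tool_pos: [0.5392, -0.1024, 0.2054]
ee_rot: [0.687, 0.726, -0.0, -0.0]
ft_force: [-1.3, 0.0, -3.4]
opening: 0.0251
```

Run:
```python
from h import *
st()
```

```text
t 9.125 p [ 539.24 -102.38  205.43] yaw 3.17 z [-1.e-04 -0.e+00 -1.e+00] F [-1.34  0.01 -3.35] T [-0.187  0.203 -0.019] op 0.025147859629380463 q6 -0.33638292095306455
```

Request:
apply_moves --steps '[0.6,0,0,0,20,0.6,0,0,0,20]'

```text
clock: 9.38
tool_pos: [0.5391, -0.1013, 0.2055]
ee_rot: [0.687, 0.726, -0.0, -0.0]
ft_force: [-1.4, -1.1, -2.5]
opening: 0.0251
```

Request:
apply_moves --steps '[0.6,0,0,0,20]'

```text
clock: 9.5
tool_pos: [0.539, -0.1008, 0.2055]
ee_rot: [0.687, 0.726, -0.0, 0.0]
ft_force: [-1.2, -3.0, -2.8]
opening: 0.0252
```

Request:
apply_moves --steps '[-1.8,0,0,0,20,-0.6,0,0,0,20]'

```text
clock: 9.75
tool_pos: [0.5394, -0.1028, 0.2056]
ee_rot: [0.687, 0.726, 0.0, -0.0]
ft_force: [-0.9, -0.8, -1.1]
opening: 0.0257
```

Request:
apply_moves --steps '[-0.6,0,0,0,20]'

```text
clock: 9.88
tool_pos: [0.5395, -0.1035, 0.2056]
ee_rot: [0.687, 0.726, 0.0, 0.0]
ft_force: [0.5, -0.7, -2.4]
opening: 0.0252
```

Request:
apply_moves --steps '[1.2,-0.2,1,0,20,0,0,1,0,20]'

```text
clock: 10.12
tool_pos: [0.5391, -0.1022, 0.2035]
ee_rot: [0.687, 0.726, 0.0, 0.0]
ft_force: [0.7, 0.5, -1.0]
opening: 0.0252
```

Request:
apply_moves --steps '[0,0,1,0,20]'

```text
clock: 10.25
tool_pos: [0.5393, -0.1024, 0.203]
ee_rot: [0.687, 0.726, 0.0, 0.0]
ft_force: [-1.8, 0.5, 4.4]
opening: 0.025
```

Request:
apply_moves --steps '[0,0,0.7,0,20]'

```text
clock: 10.38
tool_pos: [0.5393, -0.1024, 0.2025]
ee_rot: [0.687, 0.726, 0.0, 0.0]
ft_force: [-2.2, -0.2, 6.0]
opening: 0.0256
```

Request:
apply_moves --steps '[0,0,0.7,0,20]'

```text
clock: 10.5
tool_pos: [0.5394, -0.1025, 0.2018]
ee_rot: [0.687, 0.726, 0.0, 0.0]
ft_force: [-1.2, -0.1, 3.6]
opening: 0.0248
```

Run:
```python
from h import *
st()
```

```text
t 10.5 p [ 539.36 -102.47  201.81] yaw 3.18 z [ 9.e-04 -4.e-04 -1.e+00] F [-1.22 -0.06  3.64] T [-0.094  0.509  0.043] op 0.02483587943999151 q6 -0.33651669376199306
```

Request:
apply_moves --steps '[0,0,1,0,20,0,0,1,0,20,0,0,1,0,20]'

```text
clock: 10.88
tool_pos: [0.5393, -0.1025, 0.1984]
ee_rot: [0.687, 0.726, 0.0, 0.0]
ft_force: [-1.9, -0.1, 5.5]
opening: 0.0251
```

Request:
apply_moves --steps '[0,0,1,0,20,0,0,1,0,20,0,0,1,0,20]'

```text
clock: 11.25
tool_pos: [0.5394, -0.1025, 0.1955]
ee_rot: [0.687, 0.726, 0.0, 0.0]
ft_force: [-2.3, -0.7, 6.4]
opening: 0.0254
```

Run:
```python
from h import *
st()
p,d=env.snapshot("scene"); cv2.imwrite("pics/s4.png",cv2.resize(p[130:230,240:360],None,fx=6,fy=6,interpolation=cv2.INTER_CUBIC)[:,:,::-1])
```

```text
t 11.25 p [ 539.38 -102.55  195.54] yaw 3.17 z [ 9.e-04 -5.e-04 -1.e+00] F [-2.28 -0.67  6.4 ] T [-0.223  0.52   0.021] op 0.02538983798813579 q6 -0.3364903131387309
```

View pics/s4.png

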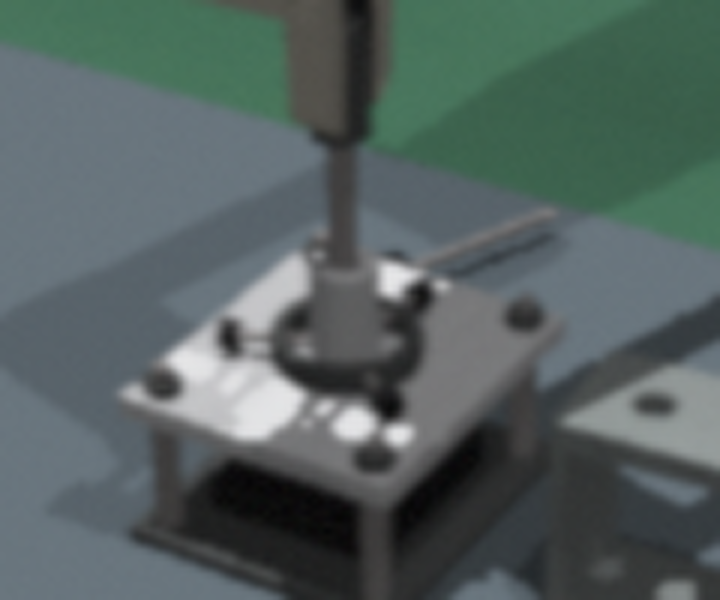

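The drift stands in the sleeve mouth (crop 343,268), and the sleeve is at its old height. I'll keep pressing gently.

Request:
apply_moves --steps '[0,0,1,0,20,0,0,1,0,20,0,0,1,0,20,0,0,1,0,20,0,0,1,0,20]'

```text
clock: 11.92
tool_pos: [0.5394, -0.1026, 0.1908]
ee_rot: [0.687, 0.726, 0.0, 0.001]
ft_force: [-2.1, -0.5, 7.7]
opening: 0.0253
```

Request:
apply_moves --steps '[0,0,1,0,20,0,0,1,0,20,0,0,1,0,20,0,0,1,0,20,0,0,1,0,20]'

```text
clock: 12.55
tool_pos: [0.5394, -0.1026, 0.1858]
ee_rot: [0.687, 0.726, 0.0, 0.001]
ft_force: [-2.4, -0.3, 6.6]
opening: 0.0251
```

Request:
apply_moves --steps '[0,0,1,0,20,0,0,1,0,20,0,0,1,0,20,0,0,1,0,20,0,0,1,0,20]'

```text
clock: 13.18
tool_pos: [0.5394, -0.1026, 0.1805]
ee_rot: [0.687, 0.726, 0.0, 0.0]
ft_force: [-0.6, -1.0, 5.8]
opening: 0.0251
```

Request:
apply_moves --steps '[0,0,1,0,20,0,0,1,0,20,0,0,1,0,20,0,0,1,0,20,0,0,1,0,20]'

```text
clock: 13.8
tool_pos: [0.539, -0.1022, 0.1747]
ee_rot: [0.687, 0.726, -0.0, -0.0]
ft_force: [0.1, 0.8, 0.6]
opening: 0.0253
```

Run:
```python
from h import *
st()
```

```text
t 13.8 p [ 538.98 -102.22  174.69] yaw 3.18 z [-3.e-04  3.e-04 -1.e+00] F [0.1  0.83 0.62] T [-0.151 -0.057 -0.001] op 0.025273642545607072 q6 -0.3365045033425537
```

Request:
apply_moves --steps '[0,0,1,0,20,0,0,1,0,20,0,0,1,0,20]'

```text
clock: 14.18
tool_pos: [0.5386, -0.1022, 0.1715]
ee_rot: [0.687, 0.726, -0.0, -0.001]
ft_force: [0.1, -0.2, -2.4]
opening: 0.0252
```

Request:
apply_moves --steps '[0,0,1,0,20,0,0,1,0,20,0,0,1,0,20,0,0,1,0,20]'

```text
clock: 14.68
tool_pos: [0.539, -0.1024, 0.1681]
ee_rot: [0.687, 0.726, -0.0, -0.0]
ft_force: [-0.6, -0.5, -1.9]
opening: 0.0253
```

Request:
apply_moves --steps '[0,0,1,0,20,0,0,1,0,20,0,0,1,0,20,0,0,0,0,20]'

```text
clock: 15.18
tool_pos: [0.539, -0.1023, 0.165]
ee_rot: [0.687, 0.726, -0.0, -0.0]
ft_force: [-0.4, -0.6, -3.5]
opening: 0.0253
```

Run:
```python
from h import *
st()
p,d=env.snapshot("scene"); cv2.imwrite("pics/s5.png",cv2.resize(p[130:230,240:360],None,fx=6,fy=6,interpolation=cv2.INTER_CUBIC)[:,:,::-1])
```

```text
t 15.175 p [ 539.   -102.33  164.99] yaw 3.18 z [-2.e-04  1.e-04 -1.e+00] F [-0.41 -0.62 -3.51] T [-0.148  0.135  0.039] op 0.0253305619335489 q6 -0.33651508619394727
```

View pics/s5.png

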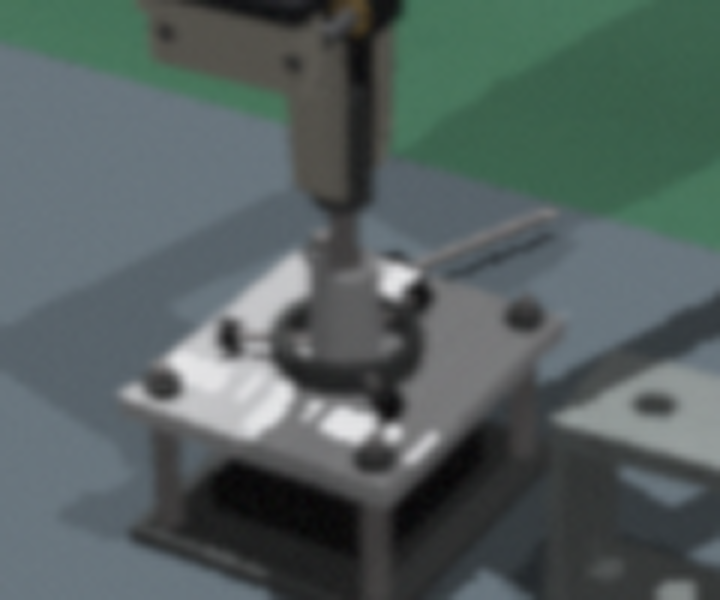

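Request:
apply_moves --steps '[0,0,-2,0,20,0,0,-6,0,20,0,0,-10,0,20,0,0,-12,0,20,0,0,-12,0,20,0,0,-12,0,20,0,0,-10,0,20,0,0,-6,0,20,0,0,0,0,20]'

```text
clock: 16.35
tool_pos: [0.5394, -0.1024, 0.2357]
ee_rot: [0.687, 0.726, 0.0, 0.0]
ft_force: [-0.2, 0.0, -1.9]
opening: 0.0251
```

Run:
```python
from h import *
st()
p,d=env.snapshot("scene"); np.savez("s6.npz",p=p,d=d); cv2.imwrite("pics/s6.png",cv2.resize(p[130:230,240:360],None,fx=6,fy=6,interpolation=cv2.INTER_CUBIC)[:,:,::-1])
plan([.5364,.0407,.237],np.radians(3.2),7,20)
```

```text
t 16.35 p [ 539.36 -102.43  235.7 ] yaw 3.17 z [ 9.e-04 -2.e-04 -1.e+00] F [-0.17  0.03 -1.93] T [-0.018  0.059  0.043] op 0.025057240766800427 q6 -0.3364784801783931
[20.4, 0.7, -0.3, -0.0001, 20, 20.4, 0.7, -0.3, -0.0001, 20, 20.4, 0.8, -0.3, -0.0001, 20, 20.4, 0.8, -0.3, -0.0001, 20, 20.4, 0.8, -0.3, -0.0001, 20, 20.4, 0.8, -0.3, -0.0001, 20, 20.4, 0.8, -0.3, -0.0001, 20] yaw0 0.05547642973063551 dist/row 20.441696222782205
```

View pics/s6.png

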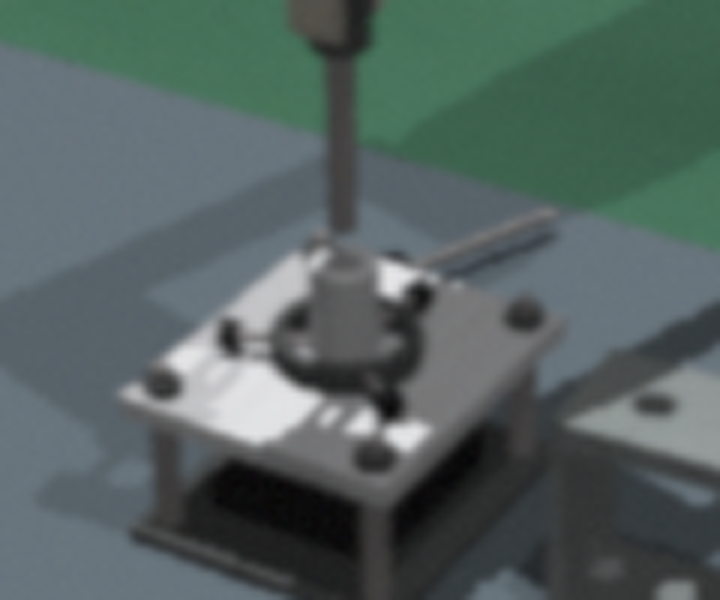

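Request:
apply_moves --steps '[12,0.4,-0.2,0,20,22,0.8,-0.2,0,20,25,0.9,-0.2,0,20,25,0.9,-0.2,0,20,25,0.9,-0.2,0,20,20,0.8,-0.2,0,20,10,0.5,0,0,20,4,0,0,0,20,0,0,0,0,20,0,0,0,0,20]'

```text
clock: 17.65
tool_pos: [0.5364, 0.0401, 0.2363]
ee_rot: [0.688, 0.726, -0.0, 0.0]
ft_force: [0.2, 1.1, -2.0]
opening: 0.0255
```

Run:
```python
from h import *
st()
p,d=env.snapshot("top"); P=pts("top",d)
print((P[216:228,360:374,2]*1000).round().astype(int))
cv2.imwrite("pics/t6.png",cv2.resize(p[180:270,320:420],None,fx=6,fy=6,interpolation=cv2.INTER_CUBIC)[:,:,::-1])
p,d=env.snapshot("scene"); cv2.imwrite("pics/s7.png",cv2.resize(p[130:250,290:420],None,fx=5,fy=5,interpolation=cv2.INTER_CUBIC)[:,:,::-1])
plan([.5364,.0408,.16],np.radians(3.2),5,20)
```

```text
t 17.65 p [536.37  40.08 236.27] yaw 3.13 z [-1.e-04 -2.e-04 -1.e+00] F [ 0.22  1.14 -2.01] T [-0.023  0.044 -0.009] op 0.02554086512595811 q6 -0.07527329244553589
[[ 89  76  85  82  84 125 126 119 126 124  76  74  85  92]
 [ 78  80  81 123 123 124 127 125 126 124 123  74  75  89]
 [ 87  86 129 125 122 125 124 122 122 123 126 128  75  85]
 [ 87 111 124 126 128 117 103 107 121 128 123 126 120  89]
 [ 85 122 124 126 123   8  10  85  97 120 125 130 126  75]
 [ 93 123 126 123   9  10  11  10  85 111 123 126 127  75]
 [100 120 126 122  28  31  16   7  77 105 123 125 125  76]
 [ 94 121 125 123 125  27  14  13  82 113 128 129 127  76]
 [ 89 116 124 128 123 127   9  16 101 124 126 127 122  78]
 [ 82 102 124 126 126 125 127 126 124 126 124 127  82  74]
 [ 78  87 109 125 122 124 127 129 123 122 127  81  76  76]
 [ 82  81  81 101 119 124 123 124 128  84  84  82  75  76]]
[0.1, 0.0, 15.3, -0.0003, 20, 0.1, 0.0, 15.3, -0.0003, 20, 0.1, 0.0, 15.3, -0.0003, 20, 0.1, 0.0, 15.3, -0.0003, 20, 0.1, 0.0, 15.3, -0.0003, 20] yaw0 0.05454004026251084 dist/row 15.267187183133375
```

View pics/t6.png

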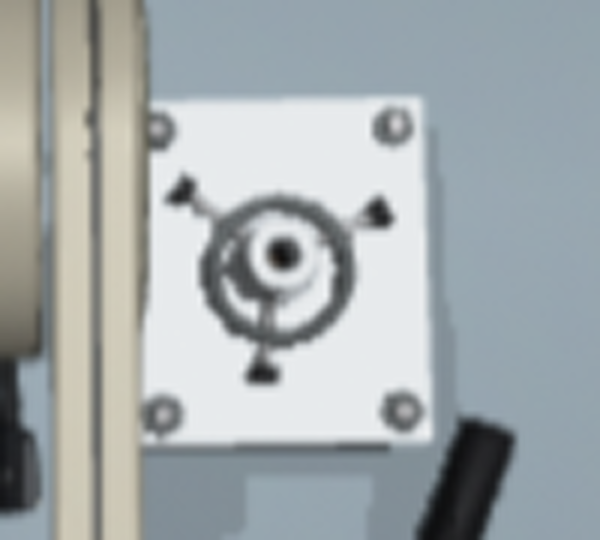

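View pics/s7.png

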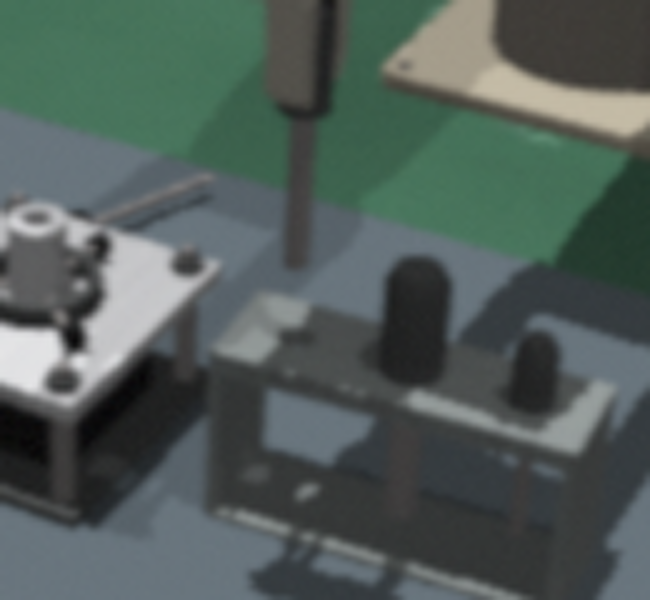

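The bore is clear: depth through it reads about 10 mm (tray floor) and about 28 mm, probably the bush in the tray. The sleeve top is still at 125 mm. Next I'll lower the drift into its hole.

Request:
apply_moves --steps '[0.6,0,8,0,20,0,0,12,0,20,0,0,12,0,20,0,0,5,0,20,0,0,2,0,20,0,0,1,0,20]'

```text
clock: 18.5
tool_pos: [0.5365, 0.0413, 0.1965]
ee_rot: [0.687, 0.726, 0.0, 0.0]
ft_force: [0.4, 0.8, -2.3]
opening: 0.0253
```

Request:
apply_moves --steps '[0,0,1,0,20,0,0,1,0,20]'

```text
clock: 18.75
tool_pos: [0.5365, 0.0413, 0.1946]
ee_rot: [0.687, 0.726, 0.0, 0.0]
ft_force: [0.4, -0.1, -2.6]
opening: 0.0252
```

Request:
apply_moves --steps '[0,0,1,0,20,0,0,1,0,20]'

```text
clock: 19.0
tool_pos: [0.5363, 0.0413, 0.1923]
ee_rot: [0.687, 0.726, 0.0, 0.0]
ft_force: [0.0, -0.6, -2.0]
opening: 0.0252
```

Run:
```python
from h import *
st()
```

```text
t 19.0 p [536.33  41.31 192.34] yaw 3.17 z [ 1.e-04 -0.e+00 -1.e+00] F [ 0.03 -0.61 -2.04] T [-0.093  0.081  0.086] op 0.025219233070444574 q6 -0.07386171247570221
```

Request:
apply_moves --steps '[-0.4,0,3,0,20,0,0,4,0,20,0,0,5,0,20]'

```text
clock: 19.38
tool_pos: [0.5363, 0.0409, 0.18]
ee_rot: [0.687, 0.726, -0.0, -0.0]
ft_force: [1.0, 0.2, -2.7]
opening: 0.025
```

Request:
apply_moves --steps '[0,0,8,0,20,0,0,12,0,20,0,0,12,0,20,0,0,12,0,20,0,0,10,0,20,0,0,6,0,20,0,0,3,0,20,0,0,2,0,20]'

```text
clock: 20.38
tool_pos: [0.5366, 0.0409, 0.1155]
ee_rot: [0.687, 0.726, 0.0, 0.0]
ft_force: [-0.6, -0.3, -2.4]
opening: 0.025
```

Request:
apply_moves --steps '[0,0,1.5,0,20,0,0,0,0,20]'

```text
clock: 20.62
tool_pos: [0.5364, 0.0409, 0.114]
ee_rot: [0.687, 0.726, 0.0, 0.0]
ft_force: [-1.0, -0.3, -2.0]
opening: 0.0253
```

Run:
```python
from h import *
st()
```

```text
t 20.625 p [536.41  40.88 113.99] yaw 3.17 z [ 2.e-04 -0.e+00 -1.e+00] F [-0.95 -0.32 -1.96] T [-0.108  0.031 -0.07 ] op 0.02528841038610005 q6 -0.07459632171075047
```

Request:
apply_moves --steps '[0,0,1,0,20,0,0,1,0,20,0,0,1,0,20]'

```text
clock: 21.0
tool_pos: [0.5363, 0.0409, 0.1108]
ee_rot: [0.687, 0.726, 0.0, 0.0]
ft_force: [0.6, 0.6, -2.5]
opening: 0.0254
```

Request:
apply_moves --steps '[0,0,1,0,20,0,0,0.5,0,20]'

```text
clock: 21.25
tool_pos: [0.5363, 0.0409, 0.1096]
ee_rot: [0.687, 0.726, -0.0, -0.0]
ft_force: [-3.3, -0.0, 3.7]
opening: 0.0256
```

Run:
```python
from h import *
st()
```

```text
t 21.25 p [536.3   40.91 109.59] yaw 3.18 z [-1.e-04 -0.e+00 -1.e+00] F [-3.3  -0.03  3.7 ] T [-0.077  0.572 -0.017] op 0.025552582019596207 q6 -0.07464035773059238
```

Request:
apply_moves --steps '[0,0,0,0,30,0,0,0,0,40,0,0,0,0,60,0,0,0,0,60,0,0,0,0,60]'

```text
clock: 21.88
tool_pos: [0.5364, 0.0409, 0.1094]
ee_rot: [0.687, 0.726, 0.0, 0.0]
ft_force: [-0.2, 0.8, 0.1]
opening: 0.0593
```

Run:
```python
from h import *
st()
```

```text
t 21.875 p [536.35  40.91 109.36] yaw 3.17 z [ 1.e-04  0.e+00 -1.e+00] F [-0.2   0.82  0.15] T [-0.065  0.026 -0.01 ] op 0.05929717251499131 q6 -0.07461501799625454
```

Request:
apply_moves --steps '[0,0,-5,0,60,0,0,-15,0,60,0,0,-25,0,60,0,0,-30,0,60,0,0,-30,0,60,0,0,-20,0,60,0,0,0,0,60]'

```text
clock: 22.75
tool_pos: [0.5375, 0.0409, 0.2367]
ee_rot: [0.687, 0.726, 0.001, 0.001]
ft_force: [-1.3, -0.4, -0.3]
opening: 0.0601
```

Run:
```python
from h import *
st()
plan([.35,.33,.25],np.radians(45),9,60)
```

```text
t 22.75 p [537.54  40.89 236.7 ] yaw 3.17 z [ 4.e-03 -1.e-04 -1.e+00] F [-1.27 -0.41 -0.27] T [-0.021  0.065  0.03 ] op 0.06008903593799961 q6 -0.07459834571228638
[33.2, -19.0, -1.5, -0.0811, 60, 34.7, -16.3, -1.5, -0.0811, 60, 35.9, -13.4, -1.5, -0.0811, 60, 36.8, -10.5, -1.5, -0.0811, 60, 37.6, -7.4, -1.5, -0.0811, 60, 38.0, -4.4, -1.5, -0.0811, 60, 38.3, -1.3, -1.5, -0.0811, 60, 38.2, 1.8, -1.5, -0.0811, 60, 38.0, 4.9, -1.5, -0.0811, 60] yaw0 0.05540848037522534 dist/row 38.318176262268736
```

Request:
apply_moves --steps '[33.2,-19.0,-1.5,-0.08,60,34.7,-16.3,-1.5,-0.08,60,35.9,-13.4,-1.5,-0.08,60,36.8,-10.5,-1.5,-0.08,60,37.6,-7.4,-1.5,-0.08,60,38.0,-4.4,-1.5,-0.08,60,38.3,-1.3,-1.5,-0.08,60,38.2,1.8,-1.5,-0.08,60,20,2,-1.5,-0.05,60,0,0,0,0,60]'

```text
clock: 24.0
tool_pos: [0.3581, 0.3157, 0.2465]
ee_rot: [0.4, 0.917, -0.001, -0.001]
ft_force: [0.3, -0.1, -0.4]
opening: 0.0602
```

Run:
```python
from h import *
st()
p,d=env.snapshot("scene"); q,e=env.snapshot("top")
cv2.imwrite("pics/s8.png",cv2.resize(p[140:270,240:440],None,fx=4,fy=4,interpolation=cv2.INTER_CUBIC)[:,:,::-1])
cv2.imwrite("pics/t8.png",q[:,:,::-1])
P=pts("top",e); print((P[219:225,363:370,2]*1000).round().astype(int))
Q=P[205:250,297:325].reshape(-1,3); Q=Q[(Q[:,2]>.128)&(Q[:,2]<.17)]; print(Q.mean(0),Q[:,2].max())
```

```text
t 24.0 p [358.09 315.71 246.48] yaw 42.84 z [-0.0017 -0.0011 -1.    ] F [ 0.3  -0.07 -0.36] T [-0.003  0.042 -0.027] op 0.06024949933280871 q6 -0.1327220375331263
[[125 123 119 104 110 120 125]
 [124 126  12   9  83 100 116]
 [125  12  11  13   9  87 112]
 [127  30  29  12   9  76 103]
 [125 127  27  12  10  77 114]
 [125 125 125  11   9 104 123]]
[0.53786669 0.03980931 0.14773808] 0.15574103284814908
```

View pics/s8.png

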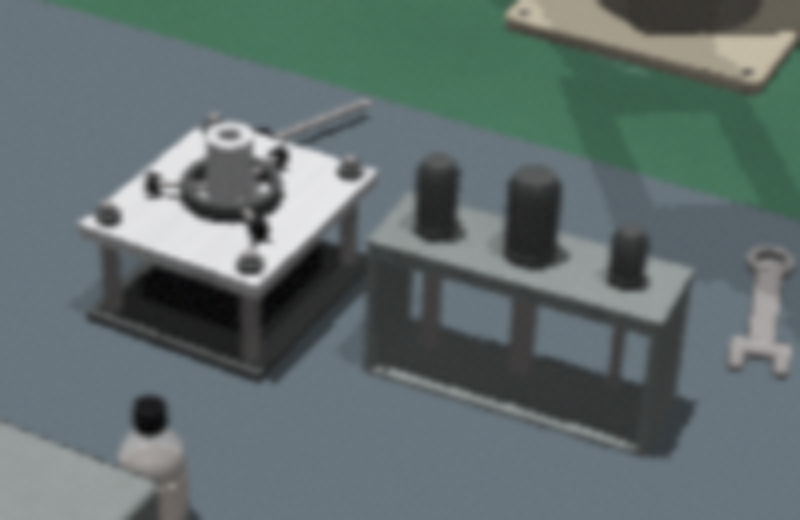

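View pics/t8.png

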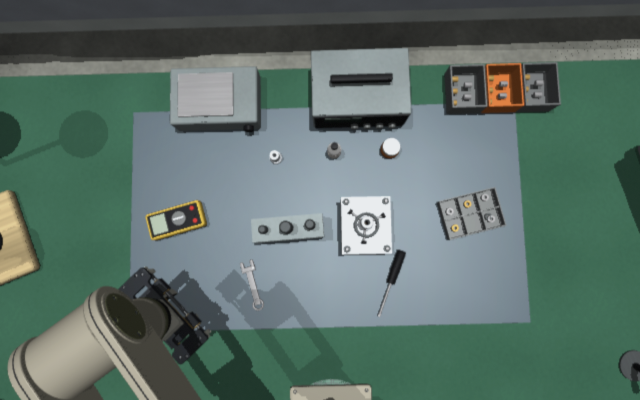

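```bash
python3 -c "
from rig import env
print(env.job_done())"
```

```text
the job is handed in; nothing more can be done
None
```

The bush is pressed out into the catch tray, and the middle-sized drift is back in its own hole in the rack. I handed the job in at about 24 s.

- **Pressing:** I felt the drift into the bore and slid the bush out. The wrist readings I took peaked at about 8 N, or about 10 N on the drift once its weight is taken off. That is well under the 20 N limit. The reading fell back to just the drift's weight as the bush came free.
- **Bush:** Through the bore the depth image shows the tray floor at about 10 mm, and something at 27–30 mm. That height fits the bush standing in the tray. The tray is too dark in the side view to see the bush directly.
- **Sleeve:** Its mouth is still at 125 mm, so it did not slip in its clamp.
- **Drift:** It seated at the same height it was gripped from (109.6 mm at the fingertips), so it did not slip in the jaws. In the last overhead picture its handle measures about 2 mm further along x than at the start, within the hole's play.
- **Everything else:** The other two drifts and the things on the bench look unmoved in the pictures. The gripper is open and clear of everything.

No check failed. The two camera estimates of the bore differed by about 1 mm, so I found the bore by feel.

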